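Stamp the base of a pump bottle on the sprung batch stamper

ROBOT

A 7-joint arm with a two-finger parallel gripper is mounted at the origin on the work surface. World frame = base frame: x ahead of the robot, y to its left, z up, the work surface at z = 0. Lengths are in m, angles in rad, forces in N, time in s.
With the tool pointing down it reaches from about 0.35 to 0.9 m from the base axis. Payload 19.9 kg.
Tool frame: the origin (TCP) lies between the finger pads; the fingertips stand 19 mm ahead of it and the grasp point (between the pads) is the TCP; z points along the fingers, y is the line along which they close (so a half turn about z gives the same grasp; the last joint's range is limited). The gripper opens to 94 mm and grips with 3 to 60 N. Pads are 16 mm wide; open, the fingers measure 119 mm over their backs; the gripper's body (75 mm by 177 mm) begins 78 mm behind the grasp point.
Start: joints at [-1.198, 0.417, -0.01, 1.614, 0.005, 1.111, -0.053], TCP at [0.252, 0.572, 0.224] pointing down, gripper open.
Joint ranges: [-2.81, 2.81], [-0.39, 2.02], [-1.27, 1.25], [0.06, 2.57], [-1.19, 4.33], [0.19, 2], [-2.82, 2.82]. Speed limits (rad/s): [1.89, 1.89, 2.39, 2.39, 3.01, 3.01, 3.01].

INTERFACE

Orientations are given as a 3x3 rotation matrix whose columns are the frame's x, y, z axes.
In Python, from rig import robot gives the robot as it stands. Calls block until the motion is done:
- robot.move_ptp(position, orientation): joint-space move of the TCP to a pose.
- robot.move_linear(position, velocity=0.15, frame=None, threshold=None): straight line of the TCP; frame=None keeps the orientation; velocity is the mean speed in m/s. With threshold (N) it stops when the force on the tool has changed by that much, and returns True; else False.
- robot.goto_joints(angles): joint-space move.
- robot.gripper_to(opening): finger opening in m; the grip force is fixed at half the most; returns when the fingers have stopped.
- robot.pause(seconds).
- robot.ik(position, orientation): joint angles nearest the present ones, or None.
- robot.get_state(): the state.
- robot.grab_frame(name): name is "scene" or "top" or "wrist"; returns the picture (480x640x3 uint8, red, green, blue); there is no depth.
- robot.camera_info(name): a dict with "fx", "fy", "cx", "cy" (pixels), "dist" ([k1, k2, p1, p2, k3] as OpenCV has them; the pictures are not rectified), "rvec" (rotation vector, rad) and "tvec" (3), from world to camera coordinates, as OpenCV has them. Camera axes: x right, y down, z forward; pixel columns grow to the right and rows downward; lengths in m; the calibration is good to about 2 mm. A picture is of the moment at which its call begins: read the wrist's pose just before it. camera_info takes no time and is no camera call; for the wrist camera it gives the pose at the moment of the call.
A pose or a line that the arm cannot do raises robot.PlanningError and nothing moves.
- robot.sign_off(): hands the job in; it is judged then, once.
The state is a dict: "time": time; "qpos": joint angles; "joint_vel": joint speeds; "effort": joint torques, N m; "ee_pos": TCP position; "tool_rot": TCP orientation; "force": force on the tool from outside, world axes, zero at the start; "moment": the same for the moment, N m; "opening": finger opening in m; "grasp_force": force on a finger pad.
Only numpy, scipy, OpenCV 4.12 (cv2) and the standard library are available. Lean on these libraries where they do the work, as an engineer would, in place of code of your own. Each camera call takes 0.05 s, during which the arm holds its last target. There are 200 camera calls.

TASK

Take the amber-brown pump bottle and, holding it upright and centred over the round sprung pad of the green stamper with its spout pointing towards the red arrow mark beside the pad, press it smoothly down until the pad reaches its stop, no harder than that takes, and keep it fully down for about a second. Then lift it off and stand it gently on the floor of the wooden tray beside the bottle already there, and let go. Leave the other bottles, the jars and the little tagine where they are.

Things in the scene. Friction and masses are not known exactly. Their poses are not given: they have to be found in the camera images.
- amber: the bottle to stamp: amber-brown pump bottle, black pump, about 0.2 kg, standing on the table. Body 50 mm diameter, straight to 100 mm up, shoulder to 108, collar 28 mm diameter to 124, pump head 124 to 134 mm up, 16 mm wide, reaching 13 mm behind and 36 mm in front of the axis. Origin: centre of the underside; z up, spout along +x. Grip the body with the fingers either side of the spout's line.
- spout (a point): tip of the amber bottle's spout, on its +x side, 36 mm from the axis and 129 mm above its underside
- stamper: the base stamper, fixed: green block with a steel top, 130 mm (x) by 120 mm (y), top 47 mm above the table. Origin under its centre at table height, z up; the round pad is centred on this z axis. A red arrow mark, pointing outward, lies on the steel top between the pad and the middle of the +x edge: the spout must point along the stamper's +x.
- pad (a joint): travel of the stamper's sprung pad (aluminium disc 68 mm across, blue 54 mm face): 0 up, 0.010 m fully down on its stop. The spring takes about 3 N to start and 10 N at the stop. An adjuster sets the pad's height anew each time: its face at rest stands somewhere from 60 to 86 mm above the table, not measured, to be felt or seen.
- tray: fixed shallow wooden tray for stamped bottles, 170 mm (x) by 200 mm (y), outside, walls 6 mm thick and 16 mm high, floor top 6 mm above the table. Origin at table height under its centre. A bystander bottle stands in it about 58 mm to its +y side; the -y half is free.
- cream: a bystander: pump bottle of the same shape and size as the amber one, cream with a black pump, on the table. Origin at the centre of its underside, z up, spout along its +x.
- sage: a bystander: pump bottle of the same shape and size as the amber one, sage green with a black pump, on the table. Origin at the centre of its underside, z up, spout along its +x.
- ivory: a bystander: pump bottle of the same shape and size as the amber one, cream with a white pump, standing in the +y half of the tray. Origin at the centre of its underside, z up, spout along its +x.
- saffron_jar: a bystander: closed jar, 68 mm across and 78 mm tall, steel lid, yellow contents. Origin at the centre of its underside.
- clay_jar: a bystander: closed jar, 68 mm across and 78 mm tall, steel lid, brick-red contents. Origin at the centre of its underside.
- herb_jar: a bystander: closed jar, 68 mm across and 78 mm tall, steel lid, olive contents. Origin at the centre of its underside.
- tagine: a bystander: small terracotta tagine with a conical lid, 80 mm across, 72 mm tall. Origin at the centre of its underside.

How it is judged:
By the outcome, as a careful person would: the job done as asked, in the order asked, and still so for the second after the job is handed in, with the robot touching nothing.
It also fails if it takes over 54 s, if anything falls off the work surface, if the arm or the gripper's body presses on something with over 40 N, if the wrist force passes 120 N, or if a joint passes its speed limit or range.

## Working session

There is one attempt and no reset: what is moved stays moved. The work goes in short steps, each a Python script; the robot and the scene stay as the last script left them, time stands still between calls to the robot, and variables do not carry over. Pictures are saved under pics/ and viewed, at most 10 in all, crops included, and the job is handed in when it is done.

```bash
mkdir -p pics; ls; python3 - <<'E'
from rig import robot
import cv2
for n in("scene","top"):
    f=robot.grab_frame(n); cv2.imwrite(f"pics/{n}0.png",f[:,:,::-1]); c=robot.camera_info(n); print(n,c)
print(robot.get_state()["time"])
E
```

```text
pics
scene {'fx': 458.9171008345758, 'fy': 458.9171008345758, 'cx': 312.79041470366576, 'cy': 244.36085789195866, 'dist': array([-0.04386617,  0.        ,  0.        ,  0.        ,  0.        ]), 'rvec': array([ 0.94362491,  2.59264673, -0.9454356 ]), 'tvec': array([ 0.43552683, -0.21611958,  1.27504736])}
top {'fx': 593.782353242425, 'fy': 593.782353242425, 'cx': 312.23108743766034, 'cy': 246.041935789129, 'dist': array([-0.13724543,  0.        ,  0.        ,  0.        ,  0.        ]), 'rvec': array([ 2.15798468, -2.05316047,  0.22864045]), 'tvec': array([-0.02072327,  0.58139635,  1.2971983 ])}
0.1
```

View pics/scene0.png

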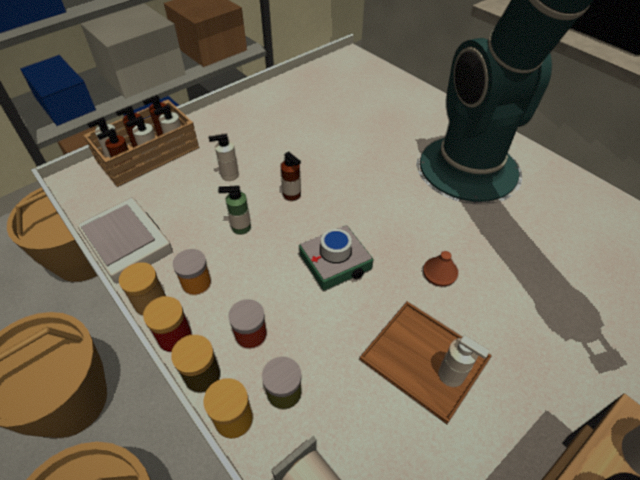

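View pics/top0.png

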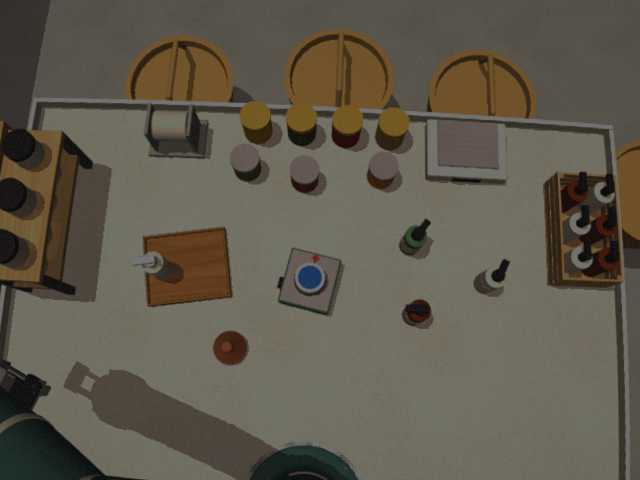

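The scene view shows the amber bottle at about (291,177), the stamper pad at (336,240) and the tray around (425,360). In the top view the amber bottle is at (418,312) with its spout pointing left to (407,309). The pad is at (310,279), the red arrow at (316,258), the tray at about (187,266) and ivory at (152,263).

```bash
cat > h.py <<'E'
import numpy as np, cv2
from rig import robot
def cam(n):
    c=robot.camera_info(n); K=np.array([[c["fx"],0,c["cx"]],[0,c["fy"],c["cy"]],[0,0,1]])
    return K,np.array(c["dist"]),np.array(c["rvec"],float),np.array(c["tvec"],float)
def rays(c,uv):
    K,d,r,t=c; p=cv2.undistortPoints(np.array(uv,float).reshape(-1,1,2),K,d).reshape(-1,2)
    R=cv2.Rodrigues(r)[0]; return -R.T@t, np.c_[p,np.ones(len(p))]@R
def onplane(c,uv,z):
    o,d=rays(c,uv); return o+d*((z-o[2])/d[:,2])[:,None]
def tri(cs,uvs):
    A=np.zeros((3,3));b=np.zeros(3)
    L=[]
    for c,uv in zip(cs,uvs):
        o,d=rays(c,[uv]); d=d[0]/np.linalg.norm(d[0]); P=np.eye(3)-np.outer(d,d); A+=P;b+=P@o;L.append((P,o))
    x=np.linalg.solve(A,b); return x,max(np.linalg.norm(P@(x-o)) for P,o in L)
def proj(c,X): return cv2.projectPoints(np.array(X,float).reshape(-1,1,3),c[2],c[3],c[0],c[1])[0].reshape(-1,2)
def mask(f,lo,hi):
    h=cv2.cvtColor(f,cv2.COLOR_RGB2HSV)
    if lo[0]>hi[0]: return cv2.inRange(h,(lo[0],lo[1],lo[2]),(180,hi[1],hi[2]))|cv2.inRange(h,(0,lo[1],lo[2]),hi)
    return cv2.inRange(h,lo,hi)
def blobs(m,amin=10):
    n,l,s,c=cv2.connectedComponentsWithStats(m)
    return sorted([(int(s[i,4]),c[i].round(1).tolist(),s[i,:4].tolist()) for i in range(1,n) if s[i,4]>=amin],reverse=True)
def down(yaw):  # tool y (closing) axis at yaw in world, z down
    y=np.array([np.cos(yaw),np.sin(yaw),0]); z=np.array([0,0,-1.]); return np.c_[np.cross(y,z),y,z]
E
python3 - <<'E'
from h import *
ct=cam("top"); cs=cam("scene")
f=robot.grab_frame("top"); g=robot.grab_frame("scene")
for n,i,c in(("top",f,ct),("scene",g,cs)):
    print(n,"blue",blobs(mask(i,(100,150,60),(125,255,255)),60)); print("red",blobs(mask(i,(172,150,120),(5,255,255)),5)[:6])
print("pad",onplane(ct,[(310,279)],.07),"amber",onplane(ct,[(418,312),(407,309)],.129))
print("pad tri",tri([ct,cs],[(310,279),(336,240)]))
print("tray corners",onplane(ct,[(143,237),(225,229),(232,297),(148,306)],.016))
print("tagine etc",onplane(ct,[(152,263),(230,348),(414,238),(493,278)],.06))
print("wrist",-cv2.Rodrigues(cam("wrist")[2])[0].T@cam("wrist")[3])
w=cam("wrist"); print(cv2.Rodrigues(w[2])[0].round(3).tolist(), w[0].round(0).tolist(), robot.get_state()["tool_rot"].round(3).tolist() )
E
```

```text
top blue [(380, [309.4, 276.9], [299, 266, 22, 22])]
red []
scene blue [(1376, [50.9, 75.4], [21, 56, 62, 41]), (295, [335.7, 239.7], [325, 232, 23, 17])]
red [(32, [315.4, 258.3], [312, 256, 9, 6])]
pad [[0.50404208 0.00945961 0.07      ]] amber [[ 0.43419641 -0.225463    0.129     ]
 [ 0.4395821  -0.20162027  0.129     ]]
pad tri (array([0.50437541, 0.00813697, 0.07468246]), np.float64(0.0016830381503631826))
tray corners [[0.59396886 0.41626616 0.016     ]
 [0.62341564 0.21919139 0.016     ]
 [0.46100898 0.18970837 0.016     ]
 [0.42889674 0.386356   0.016     ]]
tagine etc [[ 0.52395864  0.37496884  0.06      ]
 [ 0.34105412  0.1796704   0.06      ]
 [ 0.61335226 -0.22616726  0.06      ]
 [ 0.52807407 -0.41147669  0.06      ]]
wrist [0.17522958 0.60630945 0.38338795]
[[0.403, 0.915, 0.001], [0.877, -0.387, 0.285], [0.261, -0.114, -0.958]] [[402.0, 0.0, 328.0], [0.0, 402.0, 236.0], [0.0, 0.0, 1.0]] [[-0.915, 0.403, -0.0], [0.403, 0.915, -0.001], [-0.0, -0.001, -1.0]]
```

```bash
python3 - <<'E'
from h import *
for y in(-13,167,75,-105,255): 
    for p in((.435,-.222,.3),(.435,-.222,.075),(.504,.008,.15),(.53,.26,.09)):
        q=robot.ik(np.array(p),down(np.radians(y))); print(y,p,None if q is None else np.round(q,2).tolist())
P=[(.50,.30,.27,75),(.47,.06,.27,75),(.53,-.04,.27,75),(.44,-.17,.27,75),(.44,-.27,.27,75)]
for i,(x,y,z,a) in enumerate(P):
    robot.move_ptp(np.array([x,y,z]),down(np.radians(a)))
    c=cam("wrist"); f=robot.grab_frame("wrist"); cv2.imwrite(f"pics/w{i}.png",f[:,:,::-1]); np.savez(f"w{i}.npz",K=c[0],d=c[1],r=c[2],t=c[3])
print(robot.get_state()["time"])
m=[cv2.imread(f"pics/w{i}.png") for i in range(5)]
cv2.imwrite("pics/mont.png",cv2.resize(np.vstack([np.hstack(m[:2]),np.hstack(m[2:4])]),(800,600),interpolation=cv2.INTER_AREA))
E
```

```text
-13 (0.435, -0.222, 0.3) [-0.4, 0.13, 0.89, 1.87, -0.11, 1.19, 0.3]
-13 (0.435, -0.222, 0.075) [-0.37, 0.6, 0.98, 2.09, -0.7, 0.82, 0.82]
-13 (0.504, 0.008, 0.15) [-0.57, 0.34, 0.59, 2.0, -0.24, 0.88, -0.08]
-13 (0.53, 0.26, 0.09) [-0.79, 0.54, 0.37, 1.82, -0.25, 0.83, -0.52]
167 (0.435, -0.222, 0.3) [-0.56, 0.16, 1.08, 1.87, -0.15, 1.2, -2.79]
167 (0.435, -0.222, 0.075) [-0.43, 0.67, 1.08, 2.09, -0.8, 0.87, -2.24]
167 (0.504, 0.008, 0.15) [0.79, 0.51, -1.08, 1.96, 0.54, 1.0, 2.36]
167 (0.53, 0.26, 0.09) [-0.36, 0.52, -0.19, 1.8, 0.13, 0.83, 2.3]
75 (0.435, -0.222, 0.3) [-0.61, 0.18, 1.15, 1.87, -0.18, 1.2, 1.91]
75 (0.435, -0.222, 0.075) [-0.13, 0.47, 0.66, 2.08, -0.43, 0.72, 2.11]
75 (0.504, 0.008, 0.15) [-0.43, 0.31, 0.42, 1.99, -0.17, 0.87, 1.39]
75 (0.53, 0.26, 0.09) [-0.59, 0.52, 0.1, 1.81, -0.07, 0.82, 0.86]
-105 (0.435, -0.222, 0.3) [-0.66, 0.21, 1.23, 1.87, -0.21, 1.2, -1.19]
-105 (0.435, -0.222, 0.075) [-0.31, 0.56, 0.9, 2.09, -0.63, 0.79, -0.85]
-105 (0.504, 0.008, 0.15) [-0.74, 0.39, 0.81, 2.0, -0.36, 0.9, -1.58]
-105 (0.53, 0.26, 0.09) [-0.98, 0.6, 0.63, 1.83, -0.45, 0.87, -1.97]
255 (0.435, -0.222, 0.3) [-0.66, 0.21, 1.23, 1.87, -0.21, 1.2, -1.19]
255 (0.435, -0.222, 0.075) [-0.31, 0.56, 0.9, 2.09, -0.63, 0.79, -0.85]
255 (0.504, 0.008, 0.15) [-0.74, 0.39, 0.81, 2.0, -0.36, 0.9, -1.58]
255 (0.53, 0.26, 0.09) [-0.98, 0.6, 0.63, 1.83, -0.45, 0.87, -1.97]
4.4917
```

View pics/mont.png

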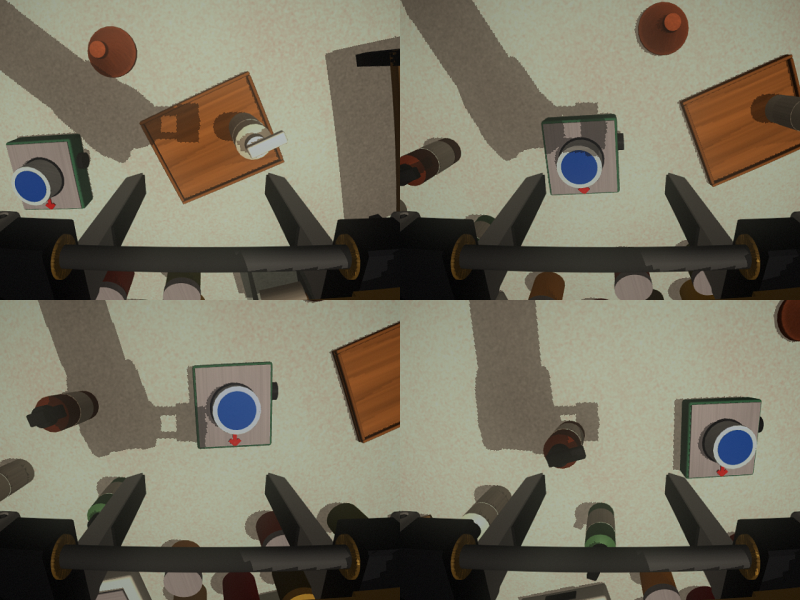

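The montage shows the pad's blue face in all four wrist views (w0 to w3), the tray with ivory, and the amber bottle at about (1130,290)/2 in w3. I'll zoom in on the pump head and triangulate the pad.

```bash
cat >> h.py <<'E'
def ld(i):
    z=np.load(f"w{i}.npz"); return (z["K"],z["d"],z["r"],z["t"]), cv2.imread(f"pics/w{i}.png")[:,:,::-1].copy()
E
python3 - <<'E'
from h import *
cs=[];uv=[];rd=[]
for i in range(5):
    c,f=ld(i); m=mask(f,(100,150,60),(125,255,255)); ct=max(cv2.findContours(m,0,1)[0],key=cv2.contourArea); e=cv2.fitEllipse(ct)
    r=blobs(mask(f,(172,170,110),(4,255,255)),15)[:3]
    print(i,np.round(e[0],1),np.round(e[1],1),cv2.contourArea(ct),r)
    if cv2.contourArea(ct)>1500:cs.append(c);uv.append(e[0])
print("pad",tri(cs,uv))
a=ld(3)[1][200:360,200:360]; proj
c4,f4=ld(4); p=proj(c4,[.435,-.222,.13])[0].astype(int); print(p)
u0=max(0,p[0]-80);v0=max(0,p[1]-80);b=f4[v0:v0+160,u0:u0+160]; print(u0,v0,b.shape)
cv2.imwrite("pics/z1.png",np.hstack([cv2.resize(x,(400,400),interpolation=cv2.INTER_CUBIC) for x in(a,b)])[:,:,::-1])
E
```

```text
0 [ 48.4 297.8] [41.7 54.2] 1775.5 [(127, [80.0, 327.4], [73, 318, 16, 17])]
1 [285.9 268.2] [50.  57.4] 2245.0 [(111, [294.0, 303.8], [285, 300, 18, 10])]
2 [378.5 176.6] [59.  61.1] 2827.5 [(167, [375.3, 224.7], [367, 215, 18, 18])]
3 [536.1 235.3] [50.  58.1] 2279.0 [(138, [515.2, 274.5], [507, 267, 17, 15])]
4 [627.6 211.7] [28.3 58. ] 1141.0 [(157, [607.4, 249.5], [600, 239, 16, 20])]
pad (array([0.50921677, 0.01236771, 0.08225758]), np.float64(0.0007765462125271213))
[385 206]
305 126 (160, 160, 3)
```

View pics/z1.png

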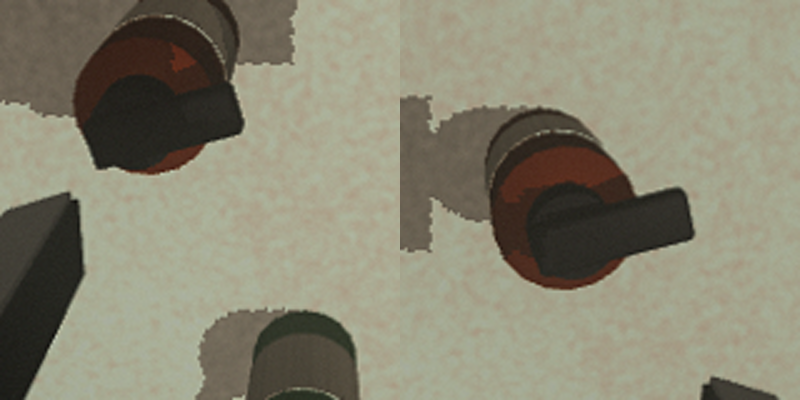

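The zoom shows the top face of the pump head. The spout-end midpoint is at about (294.8,242) in w3 and (420.2,211.2) in w4, and the back-end midpoint is at (236.8,258) and (359.8,226.8).

```bash
python3 - <<'E'
from h import *
c3,c4=ld(3)[0],ld(4)[0]
T=tri([c3,c4],[(294.8,242),(420.2,211.2)]); B=tri([c3,c4],[(236.8,258),(359.8,226.8)]); print("tip",T,"back",B)
for c,t,b in((c3,(294.8,242),(236.8,258)),(c4,(420.2,211.2),(359.8,226.8))):
    p=onplane(c,[t,b],.134); d=p[0]-p[1]; print(p.round(4).tolist(),np.hypot(*d[:2]),np.degrees(np.arctan2(d[1],d[0])),"axis",(p[0]-d*36/49).round(4))
# half-turned views of the stamper and tray, and an amber view at grasp yaw
P=[(.435,-.20,.27,-13),(.47,-.02,.27,-105),(.57,.06,.27,-105),(.50,.22,.27,-105)]
for i,(x,y,z,a) in enumerate(P,5):
    robot.move_ptp(np.array([x,y,z]),down(np.radians(a)))
    c=cam("wrist"); f=robot.grab_frame("wrist"); cv2.imwrite(f"pics/w{i}.png",f[:,:,::-1]); np.savez(f"w{i}.npz",K=c[0],d=c[1],r=c[2],t=c[3])
print(robot.get_state()["time"])
cs=[];uv=[];rd=[];rc=[]
for i in list(range(4))+[6,7,8]:
    c,f=ld(i); m=mask(f,(100,150,60),(125,255,255)); k=cv2.findContours(m,0,1)[0]
    if not k: continue
    e=cv2.fitEllipse(max(k,key=cv2.contourArea)); r=blobs(mask(f,(172,170,110),(4,255,255)),60)
    print(i,np.round(e[0],1),np.round(e[1],1),onplane(c,[e[0]],.078).round(4),[q[1] for q in r[:2]], [onplane(c,[q[1]],.047).round(4).tolist() for q in r[:1]])
    cs.append(c);uv.append(e[0])
    if e[1][0]<40: cs.pop();uv.pop()
x=tri(cs,uv);print("pad wrist",x); 
ct,c2=cam("top"),cam("scene"); y=tri(cs+[ct,c2],uv+[(309.4,276.9),(335.7,239.7)]);print("all",y, proj(ct,y[0]),proj(c2,y[0]))
m=[cv2.imread(f"pics/w{i}.png") for i in range(5,9)]
cv2.imwrite("pics/mont2.png",cv2.resize(np.vstack([np.hstack(m[:2]),np.hstack(m[2:4])]),(800,600),interpolation=cv2.INTER_AREA))
E
```

```text
tip (array([ 0.44528009, -0.19645822,  0.12765367]), np.float64(0.00046885989698240065)) back (array([ 0.44521168, -0.24454764,  0.12950935]), np.float64(7.368292230131643e-05))
[[0.443, -0.1954, 0.134], [0.4438, -0.2431, 0.134]] 0.047693646329281594 91.02734268152675 axis [ 0.4436 -0.2304  0.134 ]
[[0.444, -0.1975, 0.134], [0.444, -0.2446, 0.134]] 0.0470781269815328 90.05990520554857 axis [ 0.444  -0.2321  0.134 ]
9.3667
0 [ 48.4 297.8] [41.7 54.2] [[0.51   0.0091 0.078 ]] [[80.0, 327.4]] [[[0.5601, 0.0013, 0.047]]]
1 [285.9 268.2] [50.  57.4] [[0.5113 0.0109 0.078 ]] [[294.0, 303.8]] [[[0.5626, 0.0012, 0.047]]]
2 [378.5 176.6] [59.  61.1] [[0.5098 0.0128 0.078 ]] [[375.3, 224.7]] [[[0.5606, 0.0016, 0.047]]]
3 [536.1 235.3] [50.  58.1] [[0.5109 0.0145 0.078 ]] [[515.2, 274.5]] [[[0.5614, 0.0021, 0.047]]]
6 [281.7 180.1] [58.9 60.5] [[0.5094 0.0129 0.078 ]] [[281.4, 119.8]] [[[0.5595, 0.0019, 0.047]]]
7 [396.7 263.7] [49.3 58.1] [[0.5069 0.0119 0.078 ]] [[390.1, 200.7]] [[[0.5595, 0.0019, 0.047]]]
8 [556.3 143.9] [54.9 62.6] [[0.5091 0.0103 0.078 ]] [[540.3, 86.0]] [[[0.5595, 0.0019, 0.047]]]
pad wrist (array([0.50934324, 0.01235206, 0.08216217]), np.float64(0.0007183959577888484))
all (array([0.50911063, 0.01194501, 0.08207237]), np.float64(0.002530300042322659)) [[309.00669963 275.8379378 ]] [[336.3987754  240.03588019]]
```

View pics/mont2.png

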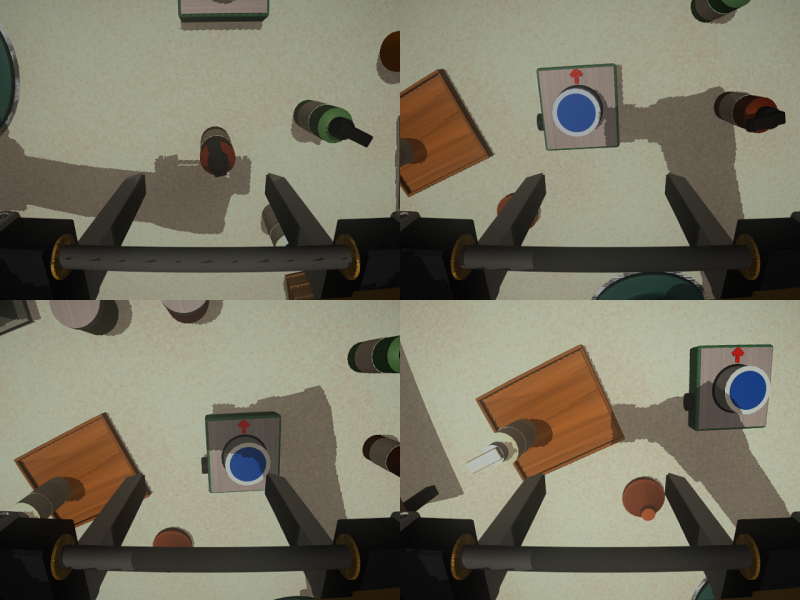

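The montage shows the amber head and spout at about (350,255) in w5, pointing down the image. It also shows the block corners and arrow in w6 and the tray corners in w8. Next I compute the yaws from the corners.

```bash
python3 - <<'E'
from h import *
ang=lambda a,b: np.degrees(np.arctan2(b[1]-a[1],b[0]-a[0]))
c6,f6=ld(6); p=onplane(c6,np.array([(138,69),(214,66),(219,147),(146,150)])*1.6,.047)
print("block",p.round(4).tolist(),p.mean(0),[ang(p[(i+1)%4],p[i]) for i in range(4)])
c8,f8=ld(8); p=onplane(c8,np.array([(77,98),(182,46),(223,138),(120,180)])*1.6,.016)
print("tray",p.round(4).tolist(),p.mean(0),[ang(p[(i+1)%4],p[i]) for i in range(4)],[np.linalg.norm(p[(i+1)%4]-p[i]) for i in range(4)])
# tray by mask in w8: wood colour
m=mask(f8,(5,110,60),(20,255,255)); print(blobs(m,2000))
k=max(cv2.findContours(m,0,1)[0],key=cv2.contourArea); h=cv2.convexHull(k)[:,0]; q=cv2.approxPolyDP(h.astype(np.int32),12,True)[:,0]; print(q.tolist())
for i in(6,7,8):
    c,f=ld(i); ys,xs=np.nonzero(mask(f,(172,150,100),(5,255,255))); 
    b=blobs(mask(f,(172,150,100),(5,255,255)),60)[0][2]; s=(xs>=b[0])&(xs<b[0]+b[2])&(ys>=b[1])&(ys<b[1]+b[3])
    P=onplane(c,np.c_[xs[s],ys[s]],.047)[:,:2]; P-=P.mean(0); w,v=np.linalg.eigh(P.T@P); print("arrow",np.sqrt(w/len(P)),np.degrees(np.arctan2(v[1],v[0])))
a=f6[85:265,200:380]; b=ld(5)[1][190:300,290:400]
cv2.imwrite("pics/z2.png",np.hstack([cv2.resize(x,(400,400),interpolation=cv2.INTER_CUBIC) for x in(a,b)])[:,:,::-1])
E
```

```text
block [[0.5826, 0.0534, 0.047], [0.5571, -0.0555, 0.047], [0.4356, -0.0323, 0.047], [0.4609, 0.0816, 0.047]] [0.50903181 0.01180119 0.047     ] [np.float64(76.82766268246944), np.float64(-10.800065250988563), np.float64(-102.5111830221336), np.float64(166.96041655273305)]
tray [[0.6, 0.4154, 0.016], [0.63, 0.2235, 0.016], [0.47, 0.1977, 0.016], [0.4422, 0.3961, 0.016]] [0.53556597 0.30820053 0.016     ] [np.float64(98.86500206253332), np.float64(9.133531050730058), np.float64(-82.02862135710377), np.float64(-173.02597327400628)] [np.float64(0.19430784035830032), np.float64(0.1619983595716918), np.float64(0.20033672348413614), np.float64(0.15895868592315932)]
[(26292, [249.6, 178.7], [121, 71, 238, 213]), (3353, [389.4, 317.2], [356, 286, 67, 67])]
[[289, 71], [358, 222], [201, 283], [121, 158]]
arrow [0.00374502 0.00520704] [-101.26832895  168.73167105]
arrow [0.00380187 0.00507886] [-103.34009432  166.65990568]
arrow [0.00385702 0.00534653] [-100.05284348  169.94715652]
```

View pics/z2.png

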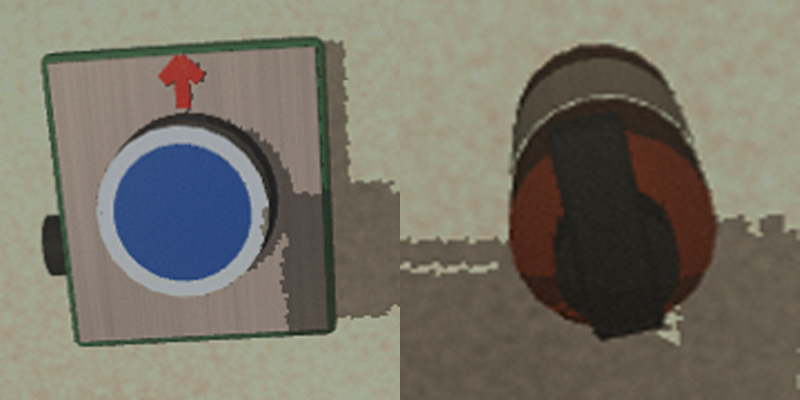

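```bash
python3 - <<'E'
from h import *
c5=ld(5)[0]; p=onplane(c5,[(341.4,223),(353.8,280.8)],.134); d=p[0]-p[1]
yaw=np.arctan2(d[1],d[0]); ax5=p[0]-d*36/49; print(p.round(4).tolist(),np.degrees(yaw),ax5)
ax=np.mean([ax5,[.4436,-.2304,.134],[.444,-.2321,.134]],0); cy=np.radians(.7); print(ax)
R=down(cy)
robot.move_ptp(np.array([ax[0],ax[1],.21]),R); robot.gripper_to(.08)
hit=robot.move_linear(np.array([ax[0],ax[1],.078]),.12,None,8); print("hit",hit)
s=robot.get_state(); print(s["ee_pos"],s["force"],s["time"])
robot.gripper_to(.03); s=robot.get_state(); print(s["opening"],s["grasp_force"],s["force"],s["time"])
if s["grasp_force"]>5:
    robot.move_linear(np.array([ax[0],ax[1],.20]),.12); s=robot.get_state(); print(s["opening"],s["force"],s["moment"],s["time"])
    c=cam("wrist"); f=robot.grab_frame("wrist"); cv2.imwrite("pics/w9.png",f[:,:,::-1]); np.savez("w9.npz",K=c[0],d=c[1],r=c[2],t=c[3])
E
```

```text
[[0.446, -0.1953, 0.134], [0.4454, -0.2438, 0.134]] 89.32377571938528 [ 0.44559787 -0.23093415  0.134     ]
[ 0.44439929 -0.23114472  0.134     ]
hit False
[ 0.44473461 -0.23131506  0.07856583] [-0.73625262 -0.02774384  0.47380208] 13.5333
0.04943085032080501 29.99445552472025 [-0.70946543  0.47328801  2.30582528] 14.1167
0.05007128535189411 [-0.45853709 -0.18600646 -2.57156052] [-0.08795524  0.09849256 -0.03969613] 15.2833
```

View pics/w9.png

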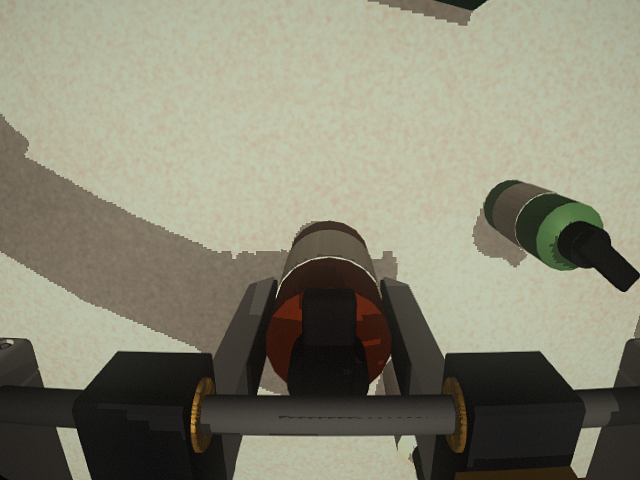

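The bottle is held upright. The spout's end edge is centred at (328,292), midway between the fingers, with the back of the head at about (327,395).

```bash
python3 - <<'E'
from h import *
c=ld(9)[0]; s=robot.get_state(); R=s["tool_rot"]; e=s["ee_pos"]; zt=e[2]-.0786+.134
p=onplane(c,[(328,292),(327,395)],zt); off=(p-e)@R; print("tip,back in tool",off.round(4).tolist())
dt=off[0,:2]-off[1,:2]; sp=np.arctan2(dt[1],dt[0]); print("spout angle in tool",np.degrees(sp))
ax=off[0,0]-.036; print("axis offset along tool x",ax)
pad=np.array([.5092,.0122]); st=np.radians(-12.2)
R2=down(st-np.pi/2); xo=float(np.clip(ax,-.004,.004))*.7
g=np.r_[pad,0]-R2[:,0]*xo; print("target",g,"xo",xo)
robot.move_ptp(np.r_[g[:2],.215],R2); robot.move_linear(np.r_[g[:2],.178],.08); robot.pause(.2)
s=robot.get_state(); print(s["ee_pos"],s["force"],s["time"], s["opening"])
h=robot.move_linear(np.r_[g[:2],.135],.02,None,2.0); s=robot.get_state(); print("contact",h,s["ee_pos"],s["force"],s["time"])
np.save("g.npy",np.r_[g,s["ee_pos"]])
for n in("scene","wrist"):cv2.imwrite(f"pics/c_{n}.png",robot.grab_frame(n)[:,:,::-1])
a=cv2.imread("pics/c_scene.png")[150:300,260:410];b=cv2.imread("pics/c_wrist.png")
cv2.imwrite("pics/c.png",np.hstack([cv2.resize(a,(360,360),interpolation=cv2.INTER_CUBIC),cv2.resize(b,(440,360))]))
E
```

```text
tip,back in tool [[0.0369, -0.0003, -0.0554], [0.0019, -0.0006, -0.0554]]
spout angle in tool 0.5360404977845815
axis offset along tool x 0.0008615159714244827
target [0.50861056 0.01232744 0.        ] xo 0.0006030611799971379
[0.50881905 0.01238318 0.17834777] [-0.50618706 -0.80807165 -1.85393555] 18.1417 0.04961114401861301
contact True [0.50841011 0.01239204 0.15985589] [ 0.57285152 -0.9500848   0.78461656] 19.2083
```

View pics/c.png

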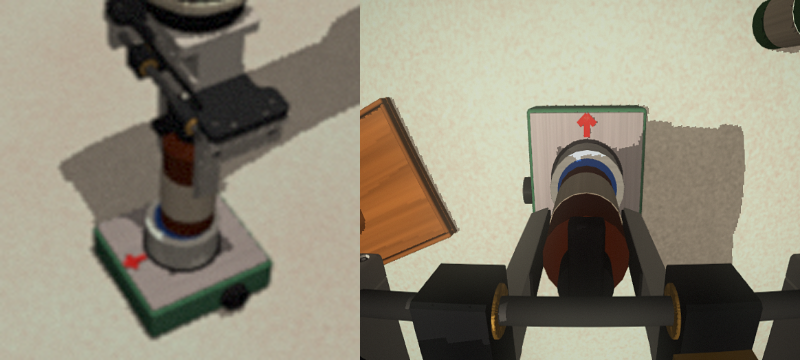

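The scene view shows the bottle upright on the pad. The wrist view shows the spout along the red arrow with an even blue rim around the base.

```bash
python3 - <<'E'
from h import *
g=np.load("g.npy")
h=robot.move_linear(np.r_[g[:2],.1455],.012,None,9.3); s=robot.get_state(); print("press",h,s["ee_pos"],s["force"],s["time"],s["opening"])
for _ in range(3):
    robot.pause(.1); s=robot.get_state(); print(s["ee_pos"][2],s["force"],s["grasp_force"])
E
```

```text
press True [0.50896196 0.01236217 0.15110279] [-1.51429485  0.34288505 10.86800001] 20.1 0.04963544966353685
0.15110289876372404 [-0.44000425  0.61890265  9.99130199] 30.002036479418166
0.15110041826033066 [-1.1051403   0.97022363  9.46292519] 30.001961924135685
0.15110808622009128 [-0.92354418 -0.28819656  9.20179803] 30.001835951115936
```

```bash
python3 - <<'E'
from h import *
g=np.load("g.npy")
def avg():
    F=[]
    for _ in range(8): robot.pause(.03); s=robot.get_state(); F.append(s["force"][2])
    return np.mean(F),np.std(F),s["ee_pos"][2],s["time"]
print(avg())
z=robot.get_state()["ee_pos"][2]
for k in range(3):
    h=robot.move_linear(np.r_[g[:2],z-.0006*(k+1)],.01,None,5); a=avg(); print(h,a)
    if a[0]>11: break
E
```

```text
(np.float64(9.542622033600363), np.float64(0.357950331925515), np.float64(0.15108745271537632), 20.6667)
False (np.float64(16.180249182643976), np.float64(0.4210776812957758), np.float64(0.15098256749871733), 21.1833)
```

```bash
python3 - <<'E'
from h import *
g=np.load("g.npy")
robot.move_linear(np.r_[g[:2],.1508],.01); s=robot.get_state(); print(s["ee_pos"],s["force"],s["time"])
robot.pause(.4); s=robot.get_state(); print(s["ee_pos"],s["force"],s["time"])
robot.move_linear(np.r_[g[:2],.165],.03); robot.move_linear(np.r_[g[:2],.20],.1)
s=robot.get_state(); print(s["ee_pos"],s["force"],s["opening"],s["time"])
c=cam("wrist"); f=robot.grab_frame("wrist"); cv2.imwrite("pics/w10.png",f[:,:,::-1])
# over the tray
a=np.radians(8.2); t=np.array([.534,.306])+.048*np.array([np.sin(a),-np.cos(a)]); R=down(np.radians(-90+8.2)); print(t)
robot.move_ptp(np.r_[t,.20],R)
c=cam("wrist"); f=robot.grab_frame("wrist"); cv2.imwrite("pics/w11.png",f[:,:,::-1])
h=robot.move_linear(np.r_[t,.105],.1); print(robot.get_state()["force"])
cv2.imwrite("pics/t_s.png",np.hstack([cv2.resize(robot.grab_frame("scene")[270:430,340:500],(400,400)),cv2.resize(robot.grab_frame("wrist"),(400,400))])[:,:,::-1])
print(robot.get_state()["time"])
E
```

```text
[0.50884147 0.0123362  0.15105094] [-0.84933695  0.52815992 10.95045069] 21.4333
[0.50883574 0.01233532 0.15102282] [-0.96030728  0.3630589   9.77748148] 21.8333
[0.5085378  0.01256141 0.19985845] [-1.33362368  0.35913165 -1.68926547] 0.049877745993489854 22.9583
[0.54084619 0.25849074]
[ 0.4770661   0.22903151 -1.28528578]
25.2333
```

View pics/t_s.png

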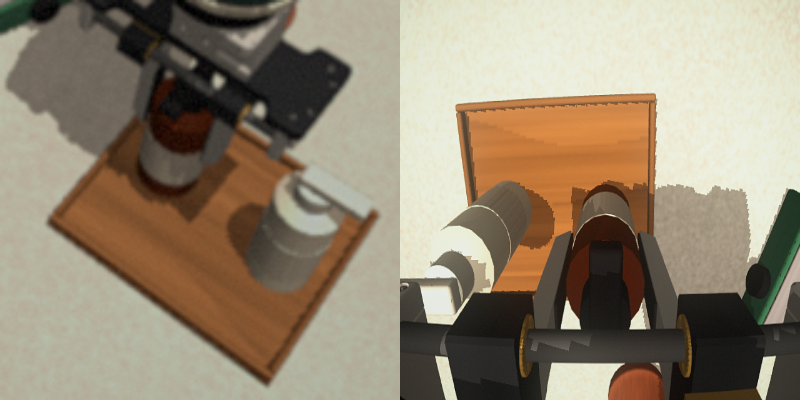

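The bottle hangs over the free half of the tray, clear of ivory and of the tray walls.

```bash
python3 - <<'E'
from h import *
a=np.radians(8.2); t=np.array([.534,.306])+.048*np.array([np.sin(a),-np.cos(a)])
robot.move_linear(np.r_[t,.091],.05); robot.pause(.15)
h=robot.move_linear(np.r_[t,.078],.012,None,1.8); s=robot.get_state(); print(h,s["ee_pos"],s["force"],s["time"])
if h:
    robot.gripper_to(.062); s=robot.get_state(); print(s["opening"],s["force"],s["time"])
    robot.move_linear(np.r_[s["ee_pos"][:2],.19],.1); robot.move_linear(np.array([.48,.10,.28]),.2)
    s=robot.get_state(); print(s["force"],s["time"])
    cv2.imwrite("pics/end.png",np.hstack([cv2.resize(robot.grab_frame("scene")[150:450,260:560],(400,400)),cv2.resize(robot.grab_frame("top")[180:380,120:320],(400,400))])[:,:,::-1])
E
```

```text
True [0.54092762 0.25840218 0.08409506] [-1.84818737 -0.44759375  8.12313961] 26.475
0.06188440343792215 [-0.26220476 -0.22219556 -0.62635772] 26.9083
[-0.34517702  0.72661472 -0.16424622] 29.2333
```

View pics/end.png

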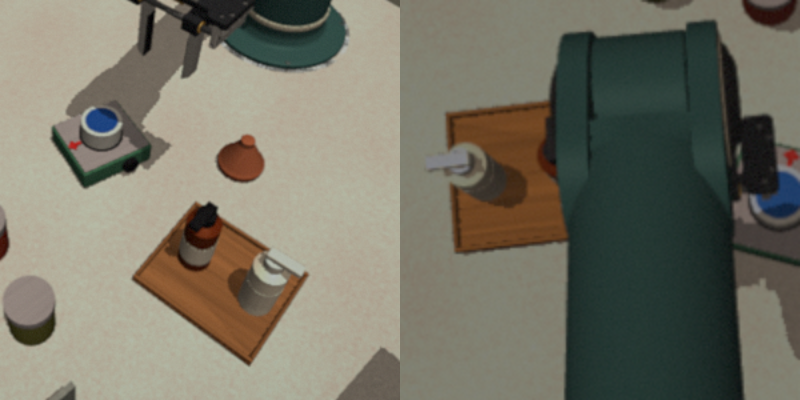

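The amber bottle stands upright in the free half of the tray at about (200,240), clear of ivory. The pad is back up, nothing else has moved and the gripper is clear.

```bash
python3 -c "
from rig import robot
print(robot.sign_off())"
```

```text
the job is handed in; nothing more can be done
None
```

I pressed the amber bottle upright on the pad, spout along the arrow, to its stop and held it there 1 to 1.7 s. The press was about 12 N, except for about half a second at roughly 18 N while I checked the stop; the bottle was then set upright beside ivory (about 8 N at touchdown), released, and the job handed in at about 29 s.

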